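# Crank the umbrella clamp snug on its pole

## Robot

A 7-joint arm with a two-finger parallel gripper is mounted at the origin on the work surface. World frame = base frame: x ahead of the robot, y to its left, z up, the work surface at z = 0. Lengths are in m, angles in rad, forces in N, time in s.
With the tool pointing down it reaches from about 0.4 to 0.85 m from the base axis. Payload 10.4 kg.
Tool frame: the origin (TCP) lies midway between the tips of the shut fingers; the grasp point (between the pads) lies 19 mm behind it (manip.pinch_z is the distance from the TCP to the grasp point, in m); y points along the fingers, x is the direction in which the jaws open and shut, and the axes are right-handed (so a half turn about y gives the same grasp; the last joint's range is limited). The gripper opens to 85 mm and grips with 20 to 120 N. Pads are 22 mm wide; open, the fingers measure 114 mm over their backs; the gripper's body (76 mm by 85 mm) begins 54 mm behind the grasp point. The pads swing forward as they close: fully open they stand 13 mm farther back than shut.
Start: joints at [1.263, 0.332, -0.065, 1.46, 0.022, 1.35, -0.088], TCP at [0.176, -0.6, 0.231] pointing down, gripper open.
Joint ranges: [-2.6, 2.6], [-0.5, 2.12], [-1.47, 1.34], [0.16, 2.42], [-1.27, 4.41], [0.06, 2.06], [-2.6, 2.6]. Speed limits (rad/s): [2.22, 2.22, 2.79, 2.79, 3.14, 3.14, 3.14].

## Interface

Orientations are given as a unit quaternion [x, y, z, w].
In Python, from workcell import manip gives the robot as it stands.
- The arm moves only by the shell command python3 -m pendant 'ROWS' [OPENING] [FORCE]. ROWS is a JSON object of lists of equal length, an entry for each row: "offset": the shift along the tool's x, y, z scaled (see below), a list of three; "turn": the turn, a rotation vector about the tool's x, y, z scaled (see below), a list of three. A call has 1 to 12 rows; each row is the pose to reach, as a shift and turn from the pose measured when the call began, along the tool's axes at that moment; what a row does not reach only later rows make up. The controller multiplies each number of a shift by 200 mm and each number of a turn by 45 degrees. A row lasts 1/8 s, in which the tool goes at most 62.5 mm and 10.7 degrees, less where a joint would pass 70% of its speed; a pose out of reach is approached as far as the arm can. A call with a number of a shift or a turn outside -1 to 1 is refused whole. A call with a gripper value outside its range is refused whole. OPENING is the opening in per cent of the stroke, from 0 (shut) to 100 (fully open), set as the call begins (- or left out, the last holds). The fingers move at their own pace and stop on an object; FORCE is the grip in N (left out, the last holds). Time passes only in rows, so rows that repeat a pose let the fingers close. It gives the time, the measured TCP pose, the force and the opening at its end, in the units of the state.
- manip.get_obs(): the state, without advancing time (a new reading comes with each control period).
- manip.camera(name): name is "scene" or "top" or "wrist"; returns (picture, depth): 384x512x3 uint8, red, green, blue; 384x512 float32, m along the optical axis (not along the pixel's ray), 0 where there is no reading.
- manip.camera_model(name): a dict with "intrinsics" (3x3 intrinsics, pixels), "R" (3x3) and "t" (3): a world point X has camera coordinates R X + t; the wrist camera has in their place "tool_from_camera" (4x4, takes a point from camera to tool coordinates, whose origin is the TCP and whose axes are the tool frame's). Camera axes: x right, y down, z forward; pixel columns grow to the right and rows downward; lengths in m; the calibration is good to about 2 mm. A picture is of the moment at which its call begins: read the wrist's pose just before it. camera_model takes no time and is no camera call.
- manip.hand_in(): hands the job in, once; it reports no verdict.
The state is a dict: "clock": time; "joint_pos": joint angles; "joint_velocities": joint speeds; "tau": joint torques, N m; "position": TCP position; "ee_rot": TCP orientation; "ft_force": force on the tool from outside, world axes, zero at the start; "torque": the same for the moment, N m; "grip_width": opening from 0.0 (shut) to 1.0 (fully open).
Only numpy, scipy, OpenCV 4.12 (cv2) and the standard library are available. Lean on these libraries where they do the work, as an engineer would, in place of code of your own. Each camera call takes 0.05 s, during which the arm holds its last target. There are 200 camera calls.

## Task

Stand the wooden block on the clamp's rail, in the gap between the screw foot and the pole, with its broad faces towards foot and pole. Then turn the clamp's crank clockwise until the foot has pushed the block and the loose pole home and the crank clearly stiffens: snug, but not forced, or the pole gets dented. Let go, and leave everything else on the table alone.

Things in the scene. Friction and masses are not known exactly. Their poses are not given: they have to be found in the camera images.
- clamp: Umbrella clamp bolted to the table: aluminium rail (x -65 to 250, y -40 to 40 mm, top 12 mm over the table) with a grey gear housing at one end (85 x 80 mm, top 105 mm up) and a pole in a far jaw at the other. Origin: on the table under the crank's axis; x along the screw, housing to pole; z up. Beside the block's place (x 85 to 170 mm) nothing stands on the rail.
- crank_axis (a point): Fixed point on the crank's vertical axis, level with the middle of its handle, 145 mm over the table.
- handle (a point): Middle (145 mm over the table) of the crank's upright handle, a white plastic cylinder 22 mm in diameter and 37 mm tall, its lower end 123 mm over the table. It stands on the crank arm 50 mm from the crank's axis, and spins freely about its own upright axis: a gripper can hold it and go round without turning.
- pole: Umbrella pole stub, upright aluminium tube 42 mm in diameter, top 139 mm over the table. It is loose in the far jaw: pushed with some 8 N (under 1 N at the handle) it slides 3 to 14 mm along clamp x until home; how far is not given. Origin: rail top, at the pole's side nearest to the foot, at clamp x = 156 to 173 mm at the start. Foot to pole: at least 45 mm at the start.
- crank: Steel crank on the housing, arm 64 mm long, its top 123 mm over the table; origin on its axis. Starts at any angle. Clockwise seen from above drives the foot 3.5 mm per radian towards the pole; one to three turns are needed. Run free it drags with about 8 N at the handle, along its path. The foot's push adds to that: 50 N at the foot adds 3.5 N at the handle. It stays where it is left.
- foot: Flat steel foot, 44 x 50 mm, on a rubber buffer at the screw's end. Origin: centre of its front face, 55 mm over the table, at clamp x = 94 to 111 mm at the start; moves along clamp x. It must press the block with 25 to 100 N in the end: 1.8 to 7 N at the handle above the free drag. Over 120 N (8.4 N extra) dents the pole. Once the pole is home the handle's load climbs about 7 N per radian.
- block: Loose brown hardwood block, 30 mm thick (its x axis) x 50 mm wide (its y axis) x 100 mm tall (z), 0.12 kg, standing upright on the table. Origin: centre of its underside. Its 50 x 100 mm faces are the broad faces. It belongs on the clamp's rail, on the screw's line (y = 0 of the clamp).
- mug: White ceramic mug, 82 mm across, 95 mm tall; bystander. Origin: centre of the underside.
- coaster: Round green glass coaster, 96 mm across, 8 mm thick; bystander. Origin: centre of the underside.
- opener: Flat stainless bottle opener, 136 mm long, 5 mm thick; bystander. Origin: underside, 75 mm from the handle's end.
- swatter: Grey plastic fly swatter lying flat, 405 mm long, paddle 110 x 100 mm; bystander. Origin: underside, near the middle.
- can: Closed aluminium drinks can, 66 mm across, 115 mm tall; bystander. Origin: centre of the underside.
- pot: Small empty terracotta pot, 100 mm across, 75 mm tall; bystander. Origin: centre of the underside.

How it is judged:
By the outcome, as a careful person would: the job done as asked, in the order asked, and still so for the second after the job is handed in, with the robot touching nothing.
It also fails if it takes over 72 s, if anything falls off the work surface, if the arm or the gripper's body presses on something with over 40 N, if the wrist force passes 120 N, or if a joint passes its speed limit or range.

## Working session

There is one attempt and no reset: what is moved stays moved. The work goes in short steps, Python scripts to look and compute and a shell command to move; the robot and the scene stay as the last step left them, time stands still between calls to the robot, and variables do not carry over. Pictures are saved under pics/ and viewed, about 8 in all and at most 12, crops included, and the job is handed in when it is done.

```bash
mkdir -p pics; ls
python3 - <<'E'
from workcell import manip
import cv2,numpy as np
o=manip.get_obs();print({k:np.round(v,3) for k,v in o.items()}, manip.pinch_z)
for n in("scene","top"):
    p,d=manip.camera(n);np.savez(f"{n}0.npz",p=p,d=d)
    cv2.imwrite(f"pics/{n}0.png",p[:,:,::-1]);m=manip.camera_model(n);print(n,m)
print(manip.camera_model("wrist"))
E
```

```text
pics
{'clock': np.float64(0.0), 'joint_pos': array([ 1.263,  0.333, -0.065,  1.461,  0.022,  1.35 , -0.089]), 'joint_velocities': array([ 0.   ,  0.001,  0.   , -0.002, -0.001,  0.001, -0.   ]), 'tau': array([ 0.0000e+00, -6.2545e+01,  4.9000e-02, -3.9162e+01,  1.6000e-02,
        1.0000e-02, -0.0000e+00]), 'position': array([ 0.176, -0.599,  0.231]), 'ee_rot': array([-0.566,  0.424, -0.424,  0.566]), 'ft_force': array([ 0.355, -0.317,  0.092]), 'torque': array([ 0.01 , -0.001,  0.048]), 'grip_width': np.float64(0.994)} 0.0187
scene {'intrinsics': array([[429.29116573,   0.        , 257.26229389],
       [  0.        , 429.29116573, 193.85780327],
       [  0.        ,   0.        ,   1.        ]]), 'R': array([[ 0.453717  ,  0.89088654,  0.02149554],
       [ 0.61244202, -0.29420521, -0.73372888],
       [-0.64734508,  0.34607004, -0.67910225]]), 't': array([-0.27205445, -0.28126973,  1.59126637])}
top {'intrinsics': array([[413.39574266,   0.        , 251.71246896],
       [  0.        , 413.39574266, 196.6849529 ],
       [  0.        ,   0.        ,   1.        ]]), 'R': array([[-0.00490311, -0.99988393, -0.0144249 ],
       [-0.98313195,  0.00745736, -0.18274562],
       [ 0.18283198,  0.01328556, -0.9830544 ]]), 't': array([0.01056148, 0.58053945, 1.19464937])}
{'intrinsics': array([[269.80108972,   0.        , 257.70604087],
       [  0.        , 269.80108972, 187.30696827],
       [  0.        ,   0.        ,   1.        ]]), 'tool_from_camera': array([[ 9.99998670e-01, -1.57755689e-03, -4.13686826e-04,
        -3.59137743e-04],
       [-1.24134611e-04, -3.26545190e-01,  9.45181582e-01,
        -1.42353366e-01],
       [-1.62616516e-03, -9.45180274e-01, -3.26544951e-01,
         8.30606067e-02],
       [ 0.00000000e+00,  0.00000000e+00,  0.00000000e+00,
         1.00000000e+00]])}
```

View pictures.

View pics/top0.png

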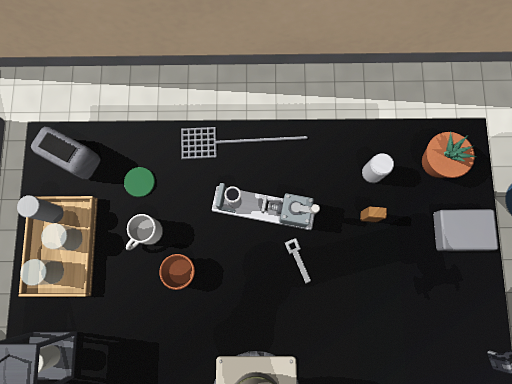

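View pics/scene0.png

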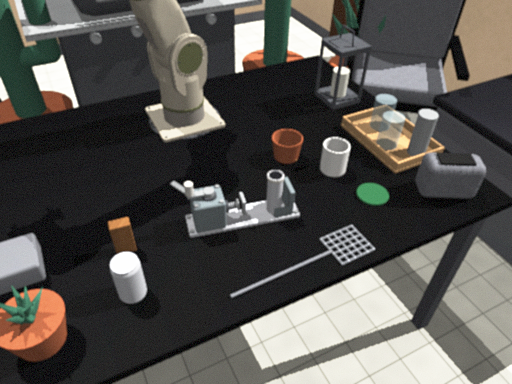

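The top view shows the clamp with its housing and crank at about (297,209), handle (315,209), pole (232,195), and block (375,213). The scene view agrees, with the can behind the block. Next I'll measure from depth.

```bash
cat > h.py <<'E'
import numpy as np,cv2
from workcell import manip
from scipy.spatial.transform import Rotation as Ro
def cloud(n,d=None,pose=None):
    m=manip.camera_model(n)
    if d is None: p,d=manip.camera(n)
    K=m["intrinsics"];v,u=np.indices(d.shape)
    P=np.stack([(u-K[0,2])*d/K[0,0],(v-K[1,2])*d/K[1,1],d],-1)
    if n=="wrist":
        T=m["tool_from_camera"];P=P@T[:3,:3].T+T[:3,3]
        P=Ro.from_quat(pose[1]).apply(P.reshape(-1,3)).reshape(P.shape)+pose[0]
    else: P=(P-m["t"])@m["R"]
    P[d==0]=np.nan
    return P
E
python3 - <<'E'
from h import *
from workcell import manip
print(Ro.from_quat(manip.get_obs()["ee_rot"]).as_matrix().round(3))
def rep(l,Q):
    if len(Q)<3: print(l,len(Q));return
    r=cv2.minAreaRect(Q[:,:2].astype(np.float32)*1000)
    print(l,len(Q),"mean",Q.mean(0).round(4),"z",np.percentile(Q[:,2],[5,50,95]).round(4),"rect",np.round(r[0],1),np.round(r[1],1),round(r[2],1))
for n,boxes in(("top",dict(clamp=(175,240,200,330),block=(200,226,355,392))),("scene",dict(clamp=(160,245,165,305),block=(212,262,100,142)))):
    P=cloud(n,np.load(n+"0.npz")["d"])
    for k,(a,b,c,e) in boxes.items():
        Q=P[a:b,c:e].reshape(-1,3);Q=Q[~np.isnan(Q[:,0])]
        if k=="block":
            rep(n+" block top",Q[(Q[:,2]>.092)&(Q[:,2]<.115)]);rep(n+" block all",Q[(Q[:,2]>.02)&(Q[:,2]<.115)])
        else:
            for lo,hi in((.006,.018),(.10,.111),(.117,.129),(.133,.145),(.155,.175)): rep(f"{n} {lo}",Q[(Q[:,2]>lo)&(Q[:,2]<hi)])
E
```

```text
[[ 0.281 -0.     0.96 ]
 [-0.96   0.001  0.281]
 [-0.001 -1.    -0.   ]]
top 0.006 1175 mean [ 0.5562 -0.0058  0.0116] z [0.0067 0.0117 0.016 ] rect [556.4 -33.2] [200.2 392.5] 0.5
top 0.1 589 mean [ 0.5359 -0.1137  0.105 ] z [0.1011 0.1049 0.1096] rect [555.  -29.4] [274.9  79.3] 78.6
top 0.117 146 mean [ 0.5356 -0.1246  0.1239] z [0.1194 0.124  0.128 ] rect [545.6 -48.9] [244.5  27. ] 83.7
top 0.133 200 mean [0.5727 0.0574 0.139 ] z [0.1352 0.139  0.1428] rect [559.5 -40.8] [250.5  44.5] 81.9
top 0.155 49 mean [ 0.5288 -0.1663  0.1609] z [0.158  0.1609 0.1641] rect [ 529.6 -166.5] [19.3 19.4] 44.8
top block top 189 mean [ 0.5253 -0.3522  0.1   ] z [0.0959 0.1002 0.104 ] rect [ 526.  -352.5] [49.8 30.6] 85.9
top block all 303 mean [ 0.523  -0.3477  0.084 ] z [0.0308 0.098  0.1032] rect [ 525.7 -352.1] [50.6 31.2] 85.9
scene 0.006 1334 mean [ 0.5583 -0.0231  0.0122] z [0.0072 0.0124 0.0161] rect [489.2 -10. ] [408.2 338.8] 70.8
scene 0.1 505 mean [ 0.5546 -0.1018  0.1054] z [0.101  0.1055 0.1101] rect [554.8 -26.8] [274.8  82.2] 80.0
scene 0.117 210 mean [ 0.5487 -0.0918  0.1232] z [0.1178 0.1238 0.1274] rect [558.1 -47.6] [261.3  29.1] 73.9
scene 0.133 205 mean [0.5702 0.0231 0.1392] z [0.134  0.1396 0.1426] rect [548.9 -43. ] [265.   44.1] 76.0
scene 0.155 55 mean [ 0.5321 -0.1648  0.1599] z [0.1553 0.1602 0.1631] rect [ 530.1 -164.5] [20.2 22. ] 65.5
scene block top 309 mean [ 0.5649 -0.3537  0.1034] z [0.0943 0.1008 0.1146] rect [ 592.6 -360. ] [ 58.1 164.4] 85.1
scene block all 723 mean [ 0.5509 -0.3523  0.0767] z [0.0267 0.084  0.1142] rect [ 592.6 -359.9] [ 58.1 164.4] 84.9
```

```bash
cat > fit.py <<'E'
from h import *
from scipy.optimize import least_squares
for n in("top","scene"):
    P=cloud(n,np.load(n+"0.npz")["d"]).reshape(-1,3);P=P[~np.isnan(P[:,0])]
    ang=np.radians(79.5);o=np.array([.54,-.11])
    for it in range(3):
        ex=np.array([np.cos(ang),np.sin(ang)]);ey=np.array([-ex[1],ex[0]])
        L=np.c_[(P[:,:2]-o)@ex,(P[:,:2]-o)@ey,P[:,2]]
        # housing top + rail: edges in y by x-bins
        w=(abs(L[:,1])<.052)
        r=L[w&(L[:,2]>.009)&(L[:,2]<.016)&(L[:,0]>-.09)&(L[:,0]<.28)]
        hs=L[w&(L[:,2]>.1)&(L[:,2]<.111)&(L[:,0]<.08)&(L[:,0]>-.09)]
        def fit(r,side,b):
            xs=[];ys=[]
            for a in np.arange(*b,.008):
                s=r[(r[:,0]>=a)&(r[:,0]<a+.008)]
                if len(s)>3: xs.append(s[:,0].mean());ys.append(s[:,1].max() if side>0 else s[:,1].min())
            xs,ys=np.array(xs),np.array(ys);c=np.polyfit(xs,ys,1);k=abs(ys-np.polyval(c,xs))<.004
            return np.polyfit(xs[k],ys[k],1)
        a=fit(r,1,(.06,.24));b=fit(r,-1,(.06,.24))
        print(n,it,"rail edges",a.round(4),b.round(4),"x",np.percentile(r[:,0],[.5,99.5]).round(4))
        m=(a+b)/2; ang+=np.arctan(m[0]);o=o+ey*m[1]
    print(" ang",np.degrees(ang)," housing x",np.percentile(hs[:,0],[1,99]).round(4),"y",np.percentile(hs[:,1],[1,99]).round(4))
    p=L[w&(L[:,2]>.135)&(L[:,2]<.143)&(L[:,0]>.1)];p=p[:,:2]
    c,_=cv2.minEnclosingCircle((p*1000).astype(np.float32));print(" pole circ",np.round(c,1),_)
    q=L[(L[:,2]>.157)&(L[:,2]<.168)&(abs(L[:,1])<.08)&(abs(L[:,0])<.1)];c2,_=cv2.minEnclosingCircle((q[:,:2]*1000).astype(np.float32))
    print(" handle",np.round(c2,1),_,"world",(o+ex*c2[0]/1e3+ey*c2[1]/1e3).round(4))
    f=L[(abs(L[:,1])<.018)&(L[:,2]>.04)&(L[:,2]<.085)&(L[:,0]>.03)&(L[:,0]<.25)]
    print(" mid pts x hist",np.histogram(f[:,0],np.arange(.03,.25,.01))[0])
    hx=c2[0]/1e3+np.sqrt(.05**2-(c2[1]/1e3)**2)
    oc=o+ex*hx;print(" crank axis from handle: along",hx," world",oc.round(4),"rail x rel",(np.percentile(r[:,0],[.5,99.5])-hx).round(4),"pole front x",(np.array(c)[0]/1e3-.021-hx))
E
python3 fit.py
```

```text
top 0 rail edges [-0.018   0.0399] [ 0.0303 -0.042 ] x [-0.0718  0.2405]
top 1 rail edges [-0.0225  0.0407] [ 0.0255 -0.0411] x [-0.0716  0.2405]
top 2 rail edges [-0.0242  0.0409] [ 0.0405 -0.0423] x [-0.0716  0.2405]
 ang 80.40791445534227  housing x [-0.0533  0.0281] y [-0.036   0.0417]
 pole circ [174.7  -2.2] 22.711774826049805
 handle [-57.5   1.8] 10.47932243347168 world [ 0.5301 -0.1666]
 mid pts x hist [38 25 21 25 38 31  0  0  0  0  0  0 11 10  1  5  1 21  0  0  0]
 crank axis from handle: along -0.007499468662151676  world [ 0.5406 -0.1177] rail x rel [-0.0641  0.248 ] pole front x 0.16124345669926107
scene 0 rail edges [0.012  0.0024] [-0.0173 -0.0392] x [-0.0691  0.2418]
scene 1 rail edges [0.3419 0.0247] [-0.0146 -0.0208] x [-0.0691  0.2418]
scene 2 rail edges [-0.5307  0.1057] [ 0.0021 -0.0433] x [-0.0686  0.2381]
 ang 73.83521096465113  housing x [-0.0519  0.0357] y [-0.0244  0.0503]
 pole circ [455.5  -3.7] 301.4426574707031
 handle [-52.7  25.5] 11.046442031860352 world [ 0.4982 -0.1643]
 mid pts x hist [13 29 27 25 47 58  5  0  0  0  0  0 26  0  0  0  0  0 42  0  0]
 crank axis from handle: along -0.009674474804196857  world [ 0.5247 -0.1219] rail x rel [-0.0589  0.2478] pole front x 0.4441431637690406fit.py:19: RankWarning: Polyfit may be poorly conditioned
  return np.polyfit(xs[k],ys[k],1)
fit.py:19: RankWarning: Polyfit may be poorly conditioned
  return np.polyfit(xs[k],ys[k],1)
```

```bash
python3 - <<'E'
from h import *
p=np.load("scene0.npz")["p"][150:250,160:310];q=np.load("top0.npz")["p"][172:238,200:332]
a=cv2.resize(p[:,:,::-1],(600,400),interpolation=cv2.INTER_CUBIC)
cv2.imwrite("pics/crop1.png",a)
E
cat > go.py <<'E'
# usage: go.py x y z angle_of_tool_x_deg -> shift (units of 200mm) and turn (units of 45deg) in tool axes
import sys
from h import *
o=manip.get_obs();x,y,z,a=map(float,sys.argv[1:5])
R0=Ro.from_quat(o["ee_rot"]);c,s=np.cos(np.radians(a)),np.sin(np.radians(a))
R1=Ro.from_matrix(np.array([[c,0,-s],[s,0,c],[0,-1,0]]))
d=np.array([x,y,z])-o["position"]
print("clock",round(o["clock"],2),"pos",o["position"].round(4),"F",o["ft_force"].round(1),"grip",round(o["grip_width"],3),"j",o["joint_pos"].round(2))
print("offset",(R0.inv().apply(d)/.2).round(3),"turn",((R0.inv()*R1).as_rotvec()/np.radians(45)).round(3),"det",round(np.linalg.det(R1.as_matrix()),2))
E
python3 go.py .526 -.352 .19 -94.1
```

```text
clock 0.1 pos [ 0.1755 -0.5995  0.2306] F [0.4 0.6 0.5] grip 1.0 j [ 1.26  0.33 -0.06  1.46  0.02  1.35 -0.09]
offset [-0.695  0.204  2.03 ] turn [ 0.     0.454 -0.001] det 1.0
```

View pics/crop1.png

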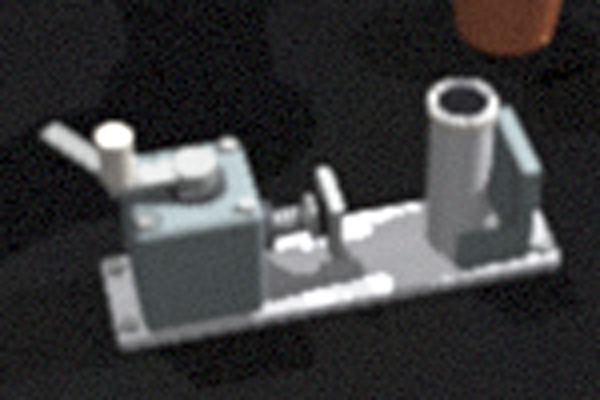

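The crop shows the clamp clearly: foot plate at about (330,210), pole at (462,170), free rail between them, and the handle pointing away from the pole. Now I'll move above the block.

```bash
python3 -m pendant '{"offset":[[-0.1,0,0.3],[-0.2,0,0.6],[-0.34,0,1.0],[-0.34,0,1.0]],"turn":[[0,0.1,0],[0,0.25,0],[0,0.35,0],[0,0.454,0]]}' 100 40; python3 go.py .526 -.352 .19 -94.1
```

```text
clock: 0.6
position: [0.3521, -0.4746, 0.2304]
ee_rot: [-0.482, 0.517, -0.516, 0.483]
ft_force: [0.0, -1.3, 0.3]
grip_width: 1.0
clock 0.6 pos [ 0.3521 -0.4746  0.2304] F [ 0.  -1.3  0.3] grip 1.0 j [ 0.97  0.26 -0.14  1.55  0.04  1.33 -0.81]
offset [-0.671  0.204  0.825] turn [-0.     0.004 -0.003] det 1.0
```

```bash
python3 -m pendant '{"offset":[[-0.2,0.05,0.25],[-0.4,0.1,0.5],[-0.6,0.2,0.75],[-0.671,0.204,0.825],[-0.671,0.204,0.825],[-0.671,0.204,0.825]],"turn":[[0,0,0],[0,0,0],[0,0,0],[0,0,0],[0,0,0],[0,0,0]]}'
python3 - <<'E'
from h import *
o=manip.get_obs();p,d=manip.camera("wrist")
P=cloud("wrist",d,(o["position"],o["ee_rot"]))
k=(abs(P[...,2]-.1)<.01)&(np.hypot(P[...,0]-.526,P[...,1]+.352)<.06)
r=cv2.minAreaRect(P[k][:,:2].astype(np.float32)*1000);print(r,P[k].mean(0),k.sum())
cv2.imwrite("pics/w1.png",p[:,:,::-1])
E
python3 go.py .526 -.352 .066 -94.1
```

```text
clock: 1.35
position: [0.5252, -0.3527, 0.1897]
ee_rot: [-0.482, 0.518, -0.516, 0.483]
ft_force: [0.4, -0.8, -0.6]
grip_width: 0.998
((525.4298706054688, -351.7725524902344), (49.9120979309082, 30.399120330810547), 84.57435607910156) [ 0.52721267 -0.3517485   0.09931473] 1766
clock 1.4 pos [ 0.525  -0.3532  0.19  ] F [-0.7 -0.2  0.4] grip 0.996 j [ 0.71  0.39 -0.24  1.48  0.09  1.28 -1.19]
offset [-0.005  0.62   0.005] turn [ 0.     0.001 -0.003] det 1.0
```

View pics/w1.png

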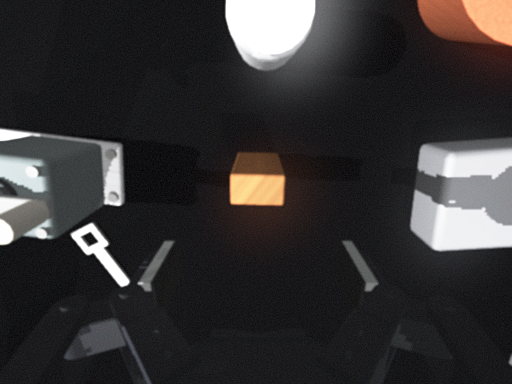

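The block is centred between the fingers at (257,180), and the depth measurement agrees. I'll descend and grip across its 50 mm side.

```bash
python3 -m pendant '{"offset":[[-0.005,0.2,0.003],[-0.005,0.4,0.003],[-0.005,0.55,0.003],[-0.005,0.62,0.003],[-0.005,0.62,0.003]],"turn":[[0,0.02,0],[0,0.02,0],[0,0.02,0],[0,0.02,0],[0,0.02,0]]}'; python3 -m pendant '{"offset":[[0,0,0],[0,0,0],[0,0,0],[0,0,0],[0,0,0],[0,0,0]],"turn":[[0,0,0],[0,0,0],[0,0,0],[0,0,0],[0,0,0],[0,0,0]]}' 0 40;  python3 go.py .526 -.352 .2 -94.1
```

```text
clock: 2.02
position: [0.5249, -0.3527, 0.0658]
ee_rot: [-0.477, 0.522, -0.521, 0.478]
ft_force: [0.1, -0.5, 0.2]
grip_width: 0.996
clock: 2.78
position: [0.5255, -0.3531, 0.0672]
ee_rot: [-0.477, 0.521, -0.521, 0.478]
ft_force: [-1.2, 0.5, 5.8]
grip_width: 0.579
clock 2.77 pos [ 0.5255 -0.3531  0.0672] F [-1.2  0.5  5.8] grip 0.579 j [ 0.7   0.49 -0.23  1.6   0.12  1.06 -1.23]
offset [-0.006 -0.664  0.002] turn [-0.001 -0.02  -0.001] det 1.0
```

```bash
python3 -m pendant '{"offset":[[0,-0.1,0],[0,-0.3,0],[0,-0.55,0],[0,-0.8,0],[0,-1,0],[0,-1,0]],"turn":[[0,0,0],[0,0,0],[0,-0.2,0],[0,-0.4,0],[0,-0.6,0],[0,-0.8,0]]}';  python3 go.py .564 .010 .267 -10.3
```

```text
clock: 3.52
position: [0.5267, -0.3538, 0.273]
ee_rot: [-0.616, 0.344, -0.349, 0.617]
ft_force: [0.2, -0.1, -2.3]
grip_width: 0.578
clock 3.52 pos [ 0.5267 -0.3538  0.273 ] F [ 0.2 -0.1 -2.3] grip 0.578 j [ 0.78  0.35 -0.34  1.36  0.12  1.44 -0.58]
offset [-1.458  0.026  1.104] turn [-0.002 -1.076  0.01 ] det 1.0
```

```bash
python3 -m pendant '{"offset":[[-0.1,0,0.08],[-0.3,0,0.23],[-0.5,0,0.38],[-0.7,0.01,0.53],[-0.9,0.01,0.68],[-1,0.01,0.76]],"turn":[[0,-0.1,0],[0,-0.3,0],[0,-0.5,0],[0,-0.7,0],[0,-0.9,0],[0,-1,0]]}';  python3 go.py .564 .010 .267 -10.3
```

```text
clock: 4.28
position: [0.5529, -0.1008, 0.272]
ee_rot: [0.703, -0.079, 0.085, -0.701]
ft_force: [1.1, 0.4, -1.3]
grip_width: 0.583
clock 4.28 pos [ 0.5529 -0.1008  0.272 ] F [ 1.1  0.4 -1.3] grip 0.583 j [ 0.6   0.22 -0.58  1.55  0.12  1.4  -0.23]
offset [-0.074  0.024  0.552] turn [ 0.002 -0.067  0.012] det 1.0
```

```bash
python3 -m pendant '{"offset":[[-0.02,0.01,0.15],[-0.05,0.02,0.35],[-0.074,0.024,0.5],[-0.074,0.024,0.552],[-0.074,0.024,0.552],[-0.074,0.024,0.552]],"turn":[[0,-0.03,0],[0,-0.067,0.01],[0,-0.067,0.012],[0,-0.067,0.012],[0,-0.067,0.012],[0,-0.067,0.012]]}';  python3 go.py .564 .010 .267 -10.3
python3 - <<'E'
from h import *
o=manip.get_obs();p,d=manip.camera("wrist");ps,ds=manip.camera("scene")
np.savez("w2.npz",p=p,d=d,pos=o["position"],q=o["ee_rot"]);np.savez("s2.npz",p=ps,d=ds)
a=np.vstack([p[:,:,::-1][:,:],]);b=cv2.resize(ps[100:250,140:340,::-1],(512,384))
cv2.imwrite("pics/w2.png",cv2.resize(np.hstack([a,b]),(800,300)))
E
```

```text
clock: 5.03
position: [0.5641, 0.0083, 0.2669]
ee_rot: [0.705, -0.065, 0.064, -0.703]
ft_force: [0.0, 0.7, -0.8]
grip_width: 0.579
clock 5.03 pos [0.5641 0.0083 0.2669] F [ 0.   0.7 -0.8] grip 0.579 j [ 0.46  0.24 -0.65  1.54  0.15  1.41 -0.39]
offset [-0.002 -0.001  0.008] turn [ 0.003 -0.003 -0.   ] det 1.0
```

View pics/w2.png

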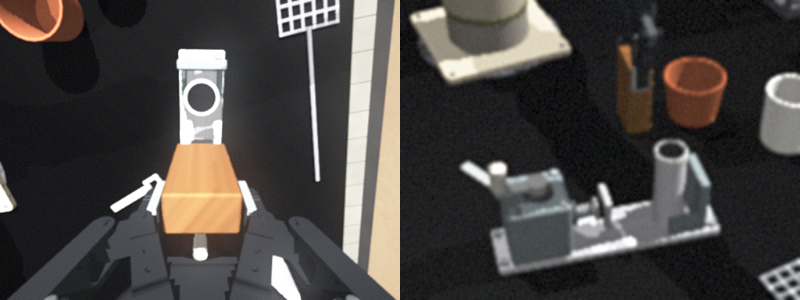

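The wrist view shows the block in the grip, with the pole centred behind it at about (200,97). The scene view shows the foot and pole with an open gap beneath. Next I'll measure the gap in clamp coordinates.

Run:
```python
from h import *
o=np.array([.5406,-.1177]);a=np.radians(79.7);ex=np.array([np.cos(a),np.sin(a)]);ey=np.array([-ex[1],ex[0]])
w=np.load("w2.npz")
for n,P in(("top",cloud("top",np.load("top0.npz")["d"])),("scene",cloud("scene",np.load("s2.npz")["d"])),("scene0",cloud("scene",np.load("scene0.npz")["d"])),("wrist",cloud("wrist",w["d"],(w["pos"],w["q"])))):
    P=P.reshape(-1,3);P=P[~np.isnan(P[:,0])]
    L=np.c_[(P[:,:2]-o)@ex,(P[:,:2]-o)@ey,P[:,2]]*1000
    L=L[(abs(L[:,1])<60)&(L[:,0]>-90)&(L[:,0]<270)]
    f=L[(abs(L[:,1])<27)&(L[:,2]>35)&(L[:,2]<86)&(L[:,0]>75)&(L[:,0]<140)]
    p=L[(abs(L[:,2]-139)<3)&(L[:,0]>140)&(L[:,0]<225)&(abs(L[:,1])<35)]
    s=L[(L[:,2]>30)&(L[:,2]<136)&(L[:,0]>140)&(L[:,0]<200)&(abs(L[:,1])<35)]
    h=L[(abs(L[:,2]-160)<5)&(L[:,0]<0)]
    if len(f)>3: print(n,"foot x",np.percentile(f[:,0],[2,50,98]).round(1),"y",np.percentile(f[:,1],[2,98]).round(1),"z",f[:,2].max().round(),len(f))
    if len(p)>3: print(n,"pole top x",np.percentile(p[:,0],[1,99]).round(1),"y",np.percentile(p[:,1],[1,99]).round(1),len(p))
    if len(s)>3: print(n,"pole side min x",np.percentile(s[:,0],[1,5]).round(1),len(s))
    if len(h)>3: print(n,"handle",h[:,:2].min(0).round(1),h[:,:2].max(0).round(1))
    for lo,hi in((60,90),(110,150),(220,245)):
        r=L[(abs(L[:,2]-12)<4)&(L[:,0]>lo)&(L[:,0]<hi)]
        if len(r)>20: print(n,"rail",lo,"y",np.percentile(r[:,1],[1,99]).round(1))
```

```text
top foot x [75.6 86.8 94.8] y [-18.1  22.9] z 84.0 91
top pole top x [161.9 203.3] y [-22.2  20.2] 159
top pole side min x [161.5 162. ] 119
top handle [-60.   -6.8] [-40.   12.4]
top rail 60 y [-37.4  41. ]
top rail 110 y [-38.2  39.4]
top rail 220 y [-38.9  37.7]
scene foot x [76.1 89.6 97.2] y [-22.1  21.5] z 83.0 146
scene pole top x [163.9 204.7] y [-23.5  20.2] 139
scene pole side min x [164.  164.8] 429
scene handle [-58.2  -9.4] [-37.8  12.5]
scene rail 60 y [-38.2  30.6]
scene rail 110 y [-40.   39.3]
scene rail 220 y [-44.3 -15.6]
scene0 foot x [76.9 89.5 97. ] y [-21.1  20.4] z 84.0 144
scene0 pole top x [163.6 206. ] y [-22.4  19.1] 147
scene0 pole side min x [164.2 165. ] 423
scene0 handle [-58.5 -10.6] [-37.8  13.3]
scene0 rail 60 y [-37.9  31. ]
scene0 rail 110 y [-40.7  40. ]
scene0 rail 220 y [-42.8  18.6]
wrist foot x [95.2 96.  96.6] y [-17.6  23.4] z 57.0 151
wrist pole top x [162.5 203.9] y [-19.4  21.9] 1654
wrist pole side min x [175.3 177.2] 207
wrist handle [-60.6  -6. ] [-38.3  14.4]
wrist rail 60 y [-36.6  42.6]
wrist rail 110 y [-36.8  41.2]
wrist rail 220 y [-39.4  39.5]
```

```bash
python3 go.py .5628 .0096 .081 -11
```

```text
clock 5.12 pos [0.5641 0.0085 0.2669] F [-0.8 -0.1 -0.7] grip 0.581 j [ 0.46  0.24 -0.65  1.54  0.15  1.41 -0.39]
offset [-0.007  0.929  0.006] turn [ 0.003  0.012 -0.   ] det 1.0
```

```bash
python3 -m pendant '{"offset":[[-0.007,0.15,0.006],[-0.007,0.35,0.006],[-0.007,0.55,0.006],[-0.007,0.75,0.006],[-0.007,0.87,0.006],[-0.007,0.92,0.006],[-0.007,0.929,0.006],[-0.007,0.929,0.006]],"turn":[[0.003,0.012,0],[0.003,0.012,0],[0.003,0.012,0],[0.003,0.012,0],[0.003,0.012,0],[0.003,0.012,0],[0.003,0.012,0],[0.003,0.012,0]]}';  python3 go.py .5628 .0096 .0785 -11
python3 - <<'E'
from h import *
ps,ds=manip.camera("scene")
cv2.imwrite("pics/s3.png",cv2.resize(ps[130:250,160:320,::-1],(640,480),interpolation=cv2.INTER_CUBIC))
E
```

```text
clock: 6.12
position: [0.5634, 0.0095, 0.0821]
ee_rot: [-0.704, 0.067, -0.068, 0.704]
ft_force: [0.9, 0.1, -0.4]
grip_width: 0.579
clock 6.12 pos [0.5634 0.0095 0.0821] F [ 0.9  0.1 -0.4] grip 0.579 j [ 0.42  0.4  -0.62  1.77  0.26  1.06 -0.49]
offset [-0.003  0.018 -0.   ] turn [-0.001 -0.     0.001] det 1.0
```

View pics/s3.png

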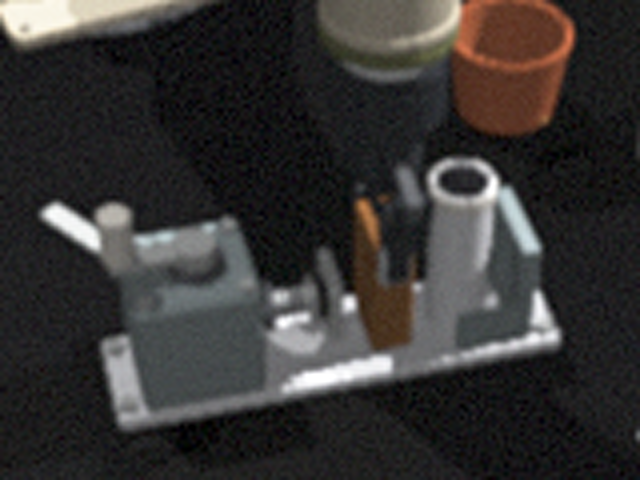

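The block sits in the gap between foot and pole, at about (383,280), just above the rail. I'll lower it until it touches.

```bash
python3 -m pendant '{"offset":[[-0.003,0.01,0],[-0.003,0.018,0],[-0.003,0.018,0]],"turn":[[0,0,0],[0,0,0],[0,0,0]]}'; python3 go.py .5628 .0096 .0785 -11
```

```text
clock: 6.55
position: [0.5632, 0.0097, 0.0792]
ee_rot: [-0.704, 0.067, -0.068, 0.704]
ft_force: [-0.3, -0.7, 4.3]
grip_width: 0.581
clock 6.55 pos [0.5632 0.0097 0.0792] F [-0.3 -0.7  4.3] grip 0.581 j [ 0.42  0.4  -0.62  1.77  0.27  1.05 -0.49]
offset [-0.002  0.003 -0.001] turn [-0.001  0.     0.003] det 1.0
```

```bash
python3 -m pendant '{"offset":[[0,0,0],[0,0,0],[0,0,0],[0,0,0],[0,0,0]],"turn":[[0,0,0],[0,0,0],[0,0,0],[0,0,0],[0,0,0]]}' 85; python3 -m pendant '{"offset":[[0,-0.05,0],[0,-0.2,0],[0,-0.4,0],[0,-0.65,0],[0,-0.75,0],[0,-0.75,0]],"turn":[[0,0,0],[0,0,0],[0,0,0],[0,0,0],[0,0,0],[0,0,0]]}'
python3 - <<'E'
from h import *
o=manip.get_obs();p,d=manip.camera("wrist");np.savez("w4.npz",p=p,d=d,pos=o["position"],q=o["ee_rot"])
ps,ds=manip.camera("scene");np.savez("s4.npz",p=ps,d=ds)
b=cv2.resize(ps[130:250,160:320,::-1],(512,384))
cv2.imwrite("pics/w4.png",cv2.resize(np.hstack([p[:,:,::-1],b]),(800,300)))
O=np.array([.5381,-.1173]);a=np.radians(79);ex=np.array([np.cos(a),np.sin(a)]);ey=np.array([-ex[1],ex[0]])
P=cloud("wrist",d,(o["position"],o["ee_rot"]));S=cloud("scene",ds)
for n,P in(("wrist",P),("scene",S)):
    P=P.reshape(-1,3);P=P[~np.isnan(P[:,0])];L=np.c_[(P[:,:2]-O)@ex,(P[:,:2]-O)@ey,P[:,2]]*1000
    b=L[(abs(L[:,2]-112)<4)&(L[:,0]>95)&(L[:,0]<160)&(abs(L[:,1])<40)]
    print(n,"block",cv2.minAreaRect(b[:,:2].astype(np.float32)),b[:,2].mean())
    q=L[(abs(L[:,2]-160)<5)&(L[:,0]<0)&(L[:,0]>-80)&(abs(L[:,1])<60)];c=cv2.minEnclosingCircle(q[:,:2].astype(np.float32));print(" handle",c,"world",(O+ex*c[0][0]/1e3+ey*c[0][1]/1e3).round(4),len(q))
    q=P[(abs(P[:,2]-.124)<.003)];q=q[np.hypot(*(q[:,:2]-O).T)<.08];print(" arm pts",len(q),q.mean(0).round(4))
E
python3 go.py .53 -.165 .22 -11
```

```text
clock: 7.18
position: [0.5631, 0.0097, 0.0791]
ee_rot: [-0.704, 0.067, -0.068, 0.704]
ft_force: [0.2, 0.5, -0.6]
grip_width: 0.85
clock: 7.92
position: [0.5637, 0.0099, 0.2313]
ee_rot: [-0.704, 0.066, -0.07, 0.704]
ft_force: [0.1, -0.1, 0.6]
grip_width: 0.848
wrist block ((130.6278839111328, 2.348155975341797), (49.7634391784668, 30.63930320739746), 89.02674865722656) 111.6531177665855
 handle ((0.0, 0.0), 0.0) world [ 0.5381 -0.1173] 0
 arm pts 764 [ 0.5342 -0.1278  0.124 ]
scene block ((131.4717559814453, 0.3151721954345703), (29.355831146240234, 55.033287048339844), 0.9531159400939941) 112.4869064949096
 handle ((-47.37435531616211, -0.9667882323265076), 11.027027130126953) world [ 0.53  -0.164] 50
 arm pts 131 [ 0.5378 -0.13    0.1242]
clock 8.03 pos [0.5625 0.0096 0.2286] F [-0.1 -1.  -1. ] grip 0.851 j [ 0.46  0.26 -0.65  1.61  0.16  1.33 -0.41]
offset [ 0.007  0.043 -0.888] turn [-0.     0.     0.002] det 1.0
```

View pics/w4.png

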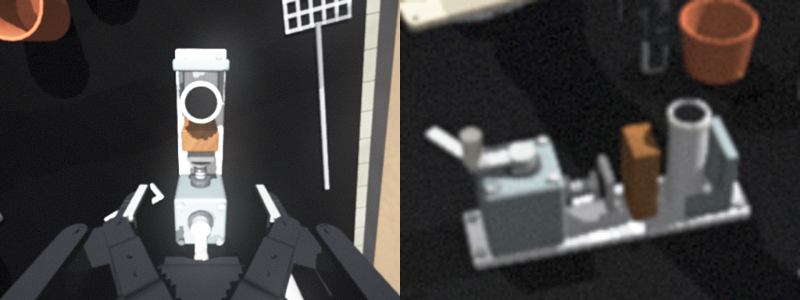

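The block stands squarely in the gap, with its centre at clamp x≈131 and y≈1. I'll go above the handle and take one close look.

```bash
python3 -m pendant '{"offset":[[0,0,-0.1],[0.003,0.02,-0.35],[0.005,0.04,-0.6],[0.007,0.043,-0.83],[0.007,0.043,-0.888],[0.007,0.043,-0.888],[0.007,0.043,-0.888]],"turn":[[0,0,0],[0,0,0],[0,0,0],[0,0,0],[0,0,0],[0,0,0],[0,0,0]]}' 70 60
python3 - <<'E'
from h import *
o=manip.get_obs();p,d=manip.camera("wrist");np.savez("w5.npz",p=p,d=d,pos=o["position"],q=o["ee_rot"])
cv2.imwrite("pics/w5.png",p[:,:,::-1])
P=cloud("wrist",d,(o["position"],o["ee_rot"])).reshape(-1,3)
O=np.array([.539,-.117])
z=P[:,2];r=np.hypot(P[:,0]-O[0],P[:,1]-O[1])
print(np.histogram(z[(r<.075)&(z>.09)],np.arange(.09,.18,.005)))
for lo,hi in((.103,.107),(.118,.128),(.128,.15),(.155,.168)):
    Q=P[(z>lo)&(z<hi)&(r<.09)]
    if len(Q)>5: print(lo,len(Q),Q.mean(0).round(4),cv2.minAreaRect(Q[:,:2].astype(np.float32)*1000),np.round(cv2.minEnclosingCircle(Q[:,:2].astype(np.float32)*1000)[0],1))
E
python3 go.py .53 -.1645 .129 -11
```

```text
clock: 8.9
position: [0.5303, -0.163, 0.2196]
ee_rot: [-0.704, 0.067, -0.067, 0.704]
ft_force: [-0.2, 0.4, -0.3]
grip_width: 0.702
(array([   0,  104, 3319, 1826,  536,   15, 1083,  339,   41,   42,   44,
         45,   55,  231,  302,    0,    0]), array([0.09 , 0.095, 0.1  , 0.105, 0.11 , 0.115, 0.12 , 0.125, 0.13 ,
       0.135, 0.14 , 0.145, 0.15 , 0.155, 0.16 , 0.165, 0.17 , 0.175]))
0.103 4249 [ 0.5363 -0.1171  0.1047] ((535.4296875, -121.30091094970703), (81.07185363769531, 77.25480651855469), 79.03736877441406) [ 535.3 -122. ]
0.118 1409 [ 0.5346 -0.128   0.1239] ((533.5960083007812, -132.94442749023438), (60.85914993286133, 26.456512451171875), 80.03423309326172) [ 533.6 -133.8]
0.128 189 [ 0.5294 -0.1576  0.1392] ((529.1316528320312, -160.4390411376953), (10.966858863830566, 21.830923080444336), 78.60868835449219) [ 528.1 -165.6]
0.155 533 [ 0.5282 -0.1647  0.16  ] ((528.049072265625, -165.4664306640625), (21.188451766967773, 20.821033477783203), 28.9112548828125) [ 527.7 -165.9]
clock 8.95 pos [ 0.5304 -0.1631  0.2198] F [ 0.8  0.4 -0.6] grip 0.703 j [ 0.7   0.23 -0.55  1.64  0.12  1.3  -0.07]
offset [-0.001  0.454 -0.008] turn [-0.001  0.004  0.001] det 1.0
```

View pics/w5.png

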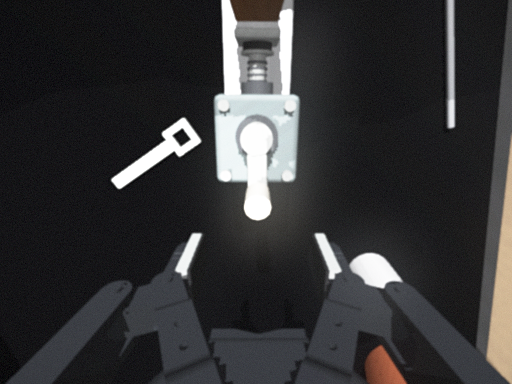

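The handle is at about (257,205) and the hub at (257,138) in the image. That puts the axis near (0.5367,-0.116) and the handle near (0.5285,-0.165), 49.7 mm apart as specified. Next I'll descend and grip.

```bash
python3 -m pendant '{"offset":[[-0.005,0.15,-0.012],[-0.009,0.3,-0.012],[-0.009,0.42,-0.012],[-0.009,0.454,-0.012],[-0.009,0.454,-0.012]],"turn":[[0,0,0],[0,0,0],[0,0,0],[0,0,0],[0,0,0]]}'; python3 -m pendant '{"offset":[[0,0,0],[0,0,0],[0,0,0],[0,0,0],[0,0,0],[0,0,0],[0,0,0]],"turn":[[0,0,0],[0,0,0],[0,0,0],[0,0,0],[0,0,0],[0,0,0],[0,0,0]]}' 0 60
cat > cr.py <<'E'
from h import *
A=np.array([.5367,-.116]);o=manip.get_obs();p=o["position"];r=p[:2]-A;th=np.degrees(np.arctan2(r[1],r[0]))
ur=r/np.hypot(*r);cw=np.array([ur[1],-ur[0]]);F=o["ft_force"]
m=Ro.from_quat(o["ee_rot"]).as_matrix()
print("clock %.2f pos %s r %.1f mm crank(cw from start) %.1f  F %s  resist(tang) %.1f radial %.1f grip %.3f tilt %s toolx %.1f"%(o["clock"],p.round(4),np.hypot(*r)*1e3,(-99.5-th)%360,F.round(1),-F[:2]@cw,F[:2]@ur,o["grip_width"],m[2].round(3),np.degrees(np.arctan2(m[1,0],m[0,0]))))
E
python3 cr.py
```

```text
clock: 9.57
position: [0.5286, -0.1643, 0.1293]
ee_rot: [-0.704, 0.066, -0.067, 0.704]
ft_force: [0.8, 0.6, 1.3]
grip_width: 0.699
clock: 10.45
position: [0.5293, -0.1644, 0.1303]
ee_rot: [-0.704, 0.065, -0.068, 0.704]
ft_force: [-0.1, 1.4, 5.3]
grip_width: 0.239
clock 10.45 pos [ 0.5293 -0.1644  0.1303] r 48.9 mm crank(cw from start) 359.2  F [-0.1  1.4  5.3]  resist(tang) -0.3 radial -1.4 grip 0.239 tilt [ 0.003 -1.     0.001] toolx -10.8
```

```bash
python3 -m pendant '{"offset":[[-0.065,0,0.008],[-0.125,0,0.033],[-0.177,0,0.073],[-0.216,0,0.125],[-0.241,0,0.185],[-0.25,0,0.25]],"turn":[[0,0,0],[0,0,0],[0,0,0],[0,0,0],[0,0,0],[0,0,0]]}'; python3 cr.py
```

```text
clock: 11.2
position: [0.4888, -0.1083, 0.1305]
ee_rot: [0.705, -0.066, 0.068, -0.703]
ft_force: [-0.3, -8.6, 1.0]
grip_width: 0.237
clock 11.20 pos [ 0.4888 -0.1083  0.1305] r 48.6 mm crank(cw from start) 89.7  F [-0.3 -8.6  1. ]  resist(tang) 8.6 radial -1.1 grip 0.237 tilt [ 0.003 -1.    -0.002] toolx -10.9
```

```bash
python3 -m pendant '{"offset":[[0.008,0,0.065],[0.033,0,0.125],[0.073,0,0.177],[0.125,0,0.216],[0.185,0,0.241],[0.25,0,0.25],[0.315,0,0.241],[0.375,0,0.216],[0.427,0,0.177],[0.466,0,0.125],[0.491,0,0.065],[0.5,0,0]],"turn":[[0,0,0],[0,0,0],[0,0,0],[0,0,0],[0,0,0],[0,0,0],[0,0,0],[0,0,0],[0,0,0],[0,0,0],[0,0,0],[0,0,0]]}'; python3 cr.py
```

```text
clock: 12.7
position: [0.5875, -0.1243, 0.1306]
ee_rot: [-0.704, 0.065, -0.067, 0.704]
ft_force: [-1.0, 8.9, 0.6]
grip_width: 0.237
clock 12.70 pos [ 0.5875 -0.1243  0.1306] r 51.5 mm crank(cw from start) 269.8  F [-1.   8.9  0.6]  resist(tang) 8.6 radial -2.4 grip 0.237 tilt [ 0.003 -1.     0.001] toolx -10.8
```

```bash
sed -i 's/A=np.array(\[.5367,-.116\])/A=np.array([.5381,-.1162])/' cr.py; python3 -m pendant '{"offset":[[-0.008,0,-0.065],[-0.033,0,-0.125],[-0.073,0,-0.177],[-0.125,0,-0.216],[-0.185,0,-0.241],[-0.25,0,-0.25],[-0.315,0,-0.241],[-0.375,0,-0.216],[-0.427,0,-0.177],[-0.466,0,-0.125],[-0.491,0,-0.065],[-0.5,0,0]],"turn":[[0,0,0],[0,0,0],[0,0,0],[0,0,0],[0,0,0],[0,0,0],[0,0,0],[0,0,0],[0,0,0],[0,0,0],[0,0,0],[0,0,0]]}'; python3 cr.py;  python3 - <<'E'
from h import *
ps,ds=manip.camera("scene")
cv2.imwrite("pics/s6.png",cv2.resize(ps[130:250,160:320,::-1],(640,480),interpolation=cv2.INTER_CUBIC))
E
```

```text
clock: 14.2
position: [0.4888, -0.1079, 0.1305]
ee_rot: [0.705, -0.066, 0.068, -0.703]
ft_force: [2.8, -8.9, -1.7]
grip_width: 0.241
clock 14.20 pos [ 0.4888 -0.1079  0.1305] r 50.0 mm crank(cw from start) 90.0  F [ 2.8 -8.9 -1.7]  resist(tang) 8.3 radial -4.2 grip 0.241 tilt [ 0.003 -1.    -0.002] toolx -10.9
```

View pics/s6.png

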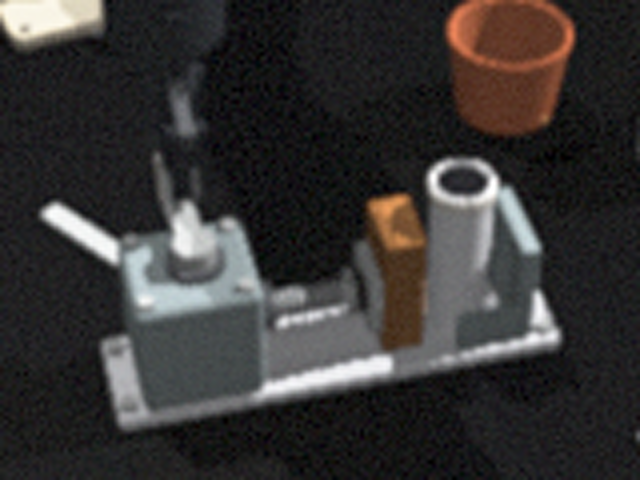

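The foot (365,290) has met the block, which is still upright, with about 10 mm left to the pole. I'll continue, watching the load.

```bash
python3 -m pendant '{"offset":[[0.008,0,0.065],[0.033,0,0.125],[0.073,0,0.177],[0.125,0,0.216],[0.185,0,0.241],[0.25,0,0.25]],"turn":[[0,0,0],[0,0,0],[0,0,0],[0,0,0],[0,0,0],[0,0,0]]}'; python3 cr.py
```

```text
clock: 15.0
position: [0.5462, -0.0656, 0.1303]
ee_rot: [0.704, -0.067, 0.066, -0.703]
ft_force: [-9.6, -0.7, 5.8]
grip_width: 0.236
clock 15.00 pos [ 0.5462 -0.0656  0.1303] r 51.2 mm crank(cw from start) 179.6  F [-9.6 -0.7  5.8]  resist(tang) 9.4 radial -2.2 grip 0.236 tilt [-0.001 -1.    -0.001] toolx -10.8
```

```bash
python3 -m pendant '{"offset":[[0.065,0,-0.008],[0.125,0,-0.033],[0.177,0,-0.073],[0.216,0,-0.125]],"turn":[[0,0,0],[0,0,0],[0,0,0],[0,0,0]]}'; python3 cr.py
```

```text
clock: 15.5
position: [0.5842, -0.0954, 0.1305]
ee_rot: [-0.703, 0.066, -0.065, 0.705]
ft_force: [-2.2, 8.9, 2.5]
grip_width: 0.241
clock 15.50 pos [ 0.5842 -0.0954  0.1305] r 50.6 mm crank(cw from start) 236.2  F [-2.2  8.9  2.5]  resist(tang) 9.0 radial 1.6 grip 0.241 tilt [-0.002 -1.     0.002] toolx -10.6
```

```bash
python3 -m pendant '{"offset":[[0.029,0,-0.058],[0.042,0,-0.122]],"turn":[[0,0,0],[0,0,0]]}'; python3 cr.py
```

```text
clock: 15.75
position: [0.5883, -0.1178, 0.1305]
ee_rot: [-0.702, 0.065, -0.064, 0.706]
ft_force: [-0.9, 9.8, 1.9]
grip_width: 0.237
clock 15.75 pos [ 0.5883 -0.1178  0.1305] r 50.2 mm crank(cw from start) 262.3  F [-0.9  9.8  1.9]  resist(tang) 9.8 radial -1.3 grip 0.237 tilt [-0.003 -1.     0.006] toolx -10.4
```

```bash
python3 -m pendant '{"offset":[[0,0,-0.064],[-0.016,0,-0.127],[-0.016,0,-0.127]],"turn":[[0,0,0],[0,0,0],[0,0,0]]}'; python3 cr.py
```

```text
clock: 16.12
position: [0.5807, -0.1415, 0.1306]
ee_rot: [-0.702, 0.065, -0.064, 0.707]
ft_force: [1.5, 2.1, 0.1]
grip_width: 0.238
clock 16.12 pos [ 0.5807 -0.1415  0.1306] r 49.6 mm crank(cw from start) 291.2  F [1.5 2.1 0.1]  resist(tang) 2.6 radial 0.2 grip 0.238 tilt [-0.002 -1.     0.007] toolx -10.4
```

Run:
```python
from h import *
ps,ds=manip.camera("scene")
cv2.imwrite("pics/s7.png",cv2.resize(ps[130:250,160:320,::-1],(640,480),interpolation=cv2.INTER_CUBIC))
```

```text
(no output)
```

View pics/s7.png

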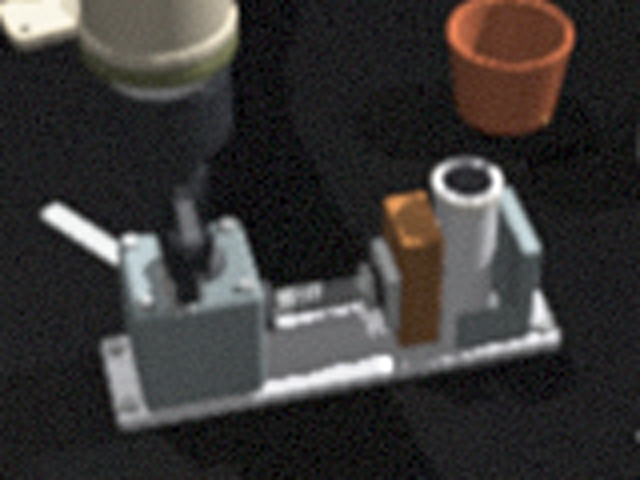

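The block now touches the pole, which has begun to shift. An extra hold row lets the force relax (2.6 N), so only readings taken while moving count. I'll go on in small steps.

```bash
python3 -m pendant '{"offset":[[-0.031,0,-0.057],[-0.076,0,-0.105]],"turn":[[0,0,0],[0,0,0]]}'; python3 cr.py
```

```text
clock: 16.42
position: [0.5634, -0.1584, 0.1306]
ee_rot: [-0.701, 0.063, -0.064, 0.707]
ft_force: [6.7, 6.1, -3.4]
grip_width: 0.237
clock 16.43 pos [ 0.5634 -0.1584  0.1306] r 49.2 mm crank(cw from start) 319.5  F [ 6.7  6.1 -3.4]  resist(tang) 8.9 radial -1.8 grip 0.237 tilt [ 0.001 -1.     0.008] toolx -10.3
```

```bash
python3 -m pendant '{"offset":[[-0.053,0,-0.035],[-0.115,0,-0.057]],"turn":[[0,0,0],[0,0,0]]}'; python3 cr.py
```

```text
clock: 16.68
position: [0.5399, -0.1651, 0.1306]
ee_rot: [-0.701, 0.062, -0.065, 0.707]
ft_force: [8.7, 4.1, -4.6]
grip_width: 0.235
clock 16.68 pos [ 0.5399 -0.1651  0.1306] r 49.0 mm crank(cw from start) 348.4  F [ 8.7  4.1 -4.6]  resist(tang) 8.9 radial -3.7 grip 0.235 tilt [ 0.004 -1.     0.01 ] toolx -10.3
```

```bash
python3 -m pendant '{"offset":[[-0.065,0,-0.003],[-0.129,0,0.009]],"turn":[[0,0,0],[0,0,0]]}'; python3 cr.py
```

```text
clock: 16.92
position: [0.5156, -0.1597, 0.1307]
ee_rot: [-0.701, 0.061, -0.066, 0.707]
ft_force: [10.8, 0.2, -6.8]
grip_width: 0.236
clock 16.93 pos [ 0.5156 -0.1597  0.1307] r 49.0 mm crank(cw from start) 17.8  F [10.8  0.2 -6.8]  resist(tang) 9.5 radial -5.1 grip 0.236 tilt [ 0.007 -1.     0.009] toolx -10.3
```

```bash
python3 -m pendant '{"offset":[[-0.059,0.003,0.029],[-0.108,0.005,0.072]],"turn":[[0,0,0],[0,0,0]]}'; python3 cr.py
```

```text
clock: 17.18
position: [0.4979, -0.1445, 0.1304]
ee_rot: [-0.703, 0.06, -0.069, 0.706]
ft_force: [8.0, -10.0, -0.7]
grip_width: 0.24
clock 17.18 pos [ 0.4979 -0.1445  0.1304] r 49.2 mm crank(cw from start) 45.4  F [  8.  -10.   -0.7]  resist(tang) 12.7 radial -0.8 grip 0.240 tilt [ 0.011 -1.     0.006] toolx -10.4
```

The load jumped from about 8.7–9.5 N to 12.7 N over 0.48 rad, which matches the stated 7 N/rad. That is roughly 4 N above the free drag, or about 60 N at the foot, in the middle of the window. I'll release and retreat.

```bash
python3 -m pendant '{"offset":[[0,0,0],[0,0,0],[0,0,0],[0,0,0]],"turn":[[0,0,0],[0,0,0],[0,0,0],[0,0,0]]}' 70; python3 -m pendant '{"offset":[[0,-0.1,0],[0,-0.3,0],[0,-0.5,0],[0,-0.7,0],[0,-0.7,0]],"turn":[[0,0,0],[0,0,0],[0,0,0],[0,0,0],[0,0,0]]}'; python3 cr.py
python3 - <<'E'
from h import *
ps,ds=manip.camera("scene");o=manip.get_obs();p,d=manip.camera("wrist")
b=cv2.resize(ps[100:250,140:340,::-1],(512,384))
cv2.imwrite("pics/w8.png",cv2.resize(np.hstack([p[:,:,::-1],b]),(800,300)))
O=np.array([.5381,-.1163]);a=np.radians(79.2);ex=np.array([np.cos(a),np.sin(a)]);ey=np.array([-ex[1],ex[0]])
for n,P in(("wrist",cloud("wrist",d,(o["position"],o["ee_rot"]))),("scene",cloud("scene",ds)),("scene0",cloud("scene",np.load("scene0.npz")["d"]))):
    P=P.reshape(-1,3);P=P[~np.isnan(P[:,0])];L=np.c_[(P[:,:2]-O)@ex,(P[:,:2]-O)@ey,P[:,2]]*1000
    b=L[(abs(L[:,2]-112)<4)&(L[:,0]>100)&(L[:,0]<185)&(abs(L[:,1])<40)]
    if len(b)>5: print(n,"block",cv2.minAreaRect(b[:,:2].astype(np.float32)))
    b=L[(abs(L[:,2]-139)<3)&(L[:,0]>140)&(L[:,0]<235)&(abs(L[:,1])<35)]
    if len(b)>5: print(n,"pole top x",np.percentile(b[:,0],[1,99]).round(1))
    b=L[(abs(L[:,2]-160)<4)&(abs(L[:,0])<70)&(abs(L[:,1])<70)]
    if len(b)>5: c=cv2.minEnclosingCircle(b[:,:2].astype(np.float32))[0];print(n,"handle",np.round(c,1))
E
```

```text
clock: 17.68
position: [0.4978, -0.1445, 0.1303]
ee_rot: [-0.702, 0.06, -0.068, 0.706]
ft_force: [0.6, 0.7, -0.1]
grip_width: 0.7
clock: 18.3
position: [0.4976, -0.1452, 0.2732]
ee_rot: [-0.703, 0.058, -0.07, 0.705]
ft_force: [0.5, 0.1, -1.0]
grip_width: 0.701
clock 18.30 pos [ 0.4976 -0.1452  0.2732] r 49.8 mm crank(cw from start) 44.9  F [ 0.5  0.1 -1. ]  resist(tang) 0.2 radial -0.5 grip 0.701 tilt [ 0.016 -1.     0.005] toolx -10.4
wrist handle [-36.2  36.4]
scene block ((163.11166381835938, -0.3756217956542969), (53.40898895263672, 42.93223571777344), 89.44461822509766)
scene pole top x [171.  212.2]
scene handle [-33.8  34.1]
scene0 block ((172.12937927246094, -14.115817070007324), (8.711135864257812, 29.678285598754883), 45.26694869995117)
scene0 pole top x [162.7 205.1]
scene0 handle [-48.1  -1. ]
```

View pics/w8.png

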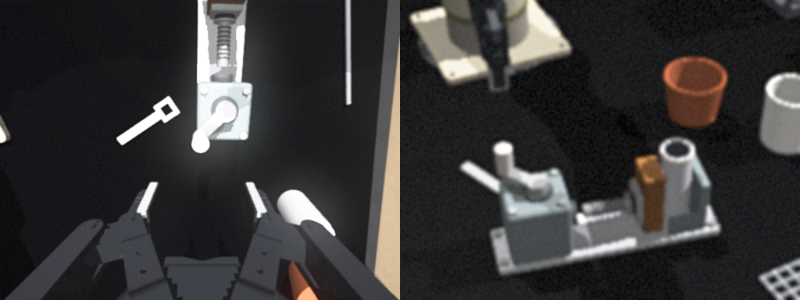

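The pole has moved about 8 mm. The block stands upright between foot and pole, the crank stays at 45°, and the gripper is clear of everything. I'll hand in.

```bash
python3 -c "
from workcell import manip
print(manip.hand_in(), manip.get_obs()['clock'])"
```

```text
the job is handed in; nothing more can be done
the job is handed in; nothing more can be done
```

The job is done and handed in, at about 18.4 s of the 72 s allowed. The block stands on the rail between foot and pole, and the crank is snug, by my estimate at about 60 N at the foot.

- **Block:** I placed it upright on the screw's line with its broad faces towards foot and pole, then let go. The camera put it about 1 mm off the line and square to within about 1°.
- **Crank:** I turned it clockwise about 2.1 turns. The load at the handle ran at about 8.3–9.8 N while the foot was moving freely and pushing the block and pole. It then rose to 12.7 N over the last 0.48 rad.
- **Clamping force:** That is about 4 N above the free drag, inside the 1.8–7 N window and below the denting limit. It rests on a single reading taken while moving, with roughly 1 N of noise, and I did not take a second one.
- **Last checks:** After release the pole had moved about 8 mm, the crank stayed where I left it, and the gripper was clear above. The foot's travel agrees with the pole's new position plus about 2 mm of squeeze in the rubber buffer.
- **Checks that were weaker:** The last depth measurement of the block's outline was merged with the pole, so its final position is confirmed only by eye. I saw nothing else on the table moved in the pictures, but did not measure it.

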